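Preset the batch counter of the fretsaw bench

ROBOT

A 6-joint arm with a two-finger parallel gripper is mounted at the origin on the work surface. World frame = base frame: x ahead of the robot, y to its left, z up, the work surface at z = 0. Lengths are in m, angles in degrees, forces in N, time in s.
With the tool pointing down it reaches from about 0.25 to 0.725 m from the base axis. Payload 9.7 kg.
Tool frame: the origin (TCP) lies midway between the tips of the shut fingers; the grasp point (between the pads) lies 19 mm behind it; z points along the fingers, y is the line along which they close (so a half turn about z gives the same grasp; the last joint's range is limited). The gripper opens to 85 mm and grips with 20 to 120 N. Pads are 22 mm wide; open, the fingers measure 114 mm over their backs; the gripper's body (76 mm by 85 mm) begins 54 mm behind the grasp point. The pads swing forward as they close: fully open they stand 13 mm farther back than shut.
Start: joints at [67.666, 4.979, 10.078, 95.1, 0, 90], TCP at [0.209, 0.509, 0.231] pointing down, gripper open.
Joint ranges: [-179.16, 179.16], [-48.56, 103.87], [-65.8, 70.77], [-126.05, 130.52], [-82.76, 87.17], [-180, 180]. Speed limits (degrees/s): [127.2, 127.2, 147.25, 180, 180, 180].

INTERFACE

Orientations are given as [roll, pitch, yaw] about the fixed x, y, z axes, in that order (R = Rz(yaw) Ry(pitch) Rx(roll)).
In Python, from workcell import * gives the robot as it stands.
- The arm moves only by the tool servo_tool, never from a script. Its argument "moves" is a list of rows, each a list of 4 numbers: the shift along the world's x, y, z in fractions of the full range, 1 being 60 cm, then the turn about the world's z in shares of pi rad (1.0 is pi rad). A call has 1 to 20 rows; each row is the pose to reach, as a shift and turn from the pose commanded when the call began; what a row does not reach only later rows make up. A row lasts 1/12 s, in which the tool goes at most 41.7 mm and 7.16 degrees, less where a joint would pass 70% of its speed; a pose out of reach is approached as far as the arm can. A shift or turn number past 1, either way, is cut back to 1. A call with a gripper value outside its range is refused whole. "claw" is the closure, from 0 (fully open) to 1 (shut), set as the call begins (left out, the last holds). The fingers move at their own pace and stop on an object; "force" is the grip in N (left out, the last holds). Time passes only in rows, so rows that repeat a pose let the fingers close. It gives the time, the measured TCP pose, the force, the opening and the grip force at its end, in the units of the state.
- get_obs(): the state, without advancing time (a new reading comes with each control period).
- camera(name): name is "scene" or "top" or "wrist"; returns the picture (400x640x3 uint8, red, green, blue); there is no depth.
- get_calibration(name): a dict with "fx", "fy", "cx", "cy" (pixels), "rvec" (rotation vector, rad) and "tvec" (3), from world to camera coordinates, as OpenCV has them; the wrist camera has in their place "tool_from_camera" (4x4, takes a point from camera to tool coordinates, whose origin is the TCP and whose axes are the flange's). Camera axes: x right, y down, z forward; pixel columns grow to the right and rows downward; lengths in m; the calibration is good to about 2 mm. A picture is of the moment at which its call begins: read the wrist's pose just before it. get_calibration takes no time and is no camera call.
- job_done(): hands the job in; it is judged then, once.
The state is a dict: "time": time; "q": joint angles; "qd": joint speeds; "joint_efforts": joint torques, N m; "ee_pos": TCP position; "tcp_rot": TCP orientation; "wrist_force": force on the tool from outside, world axes, zero at the start; "torque": the same for the moment, N m; "opening": finger opening in m; "grasp_force": force on a finger pad.
Only numpy, scipy, OpenCV 4.12 (cv2) and the standard library are available. Lean on these libraries where they do the work, as an engineer would, in place of code of your own. Each camera call takes 0.05 s, during which the arm holds its last target. There are 200 camera calls.

TASK

Set the three wheels of the saw's batch preset bank to 5-2-4 from left to right as seen from the robot (so that green, red and yellow face straight up, matching the colour patch in front of each wheel, every wheel resting in its click), then push the green load button fully in and let it go. Turn the wheels gently, as they are easily forced, and do not press the load button before all three are right; leave the red stop button and the other things on the bench alone.

Things in the scene. Friction and masses are not known exactly. Their poses are not given: they have to be found in the camera images.
- bank: grey steel preset bank fixed to the bench, 130 (x) x 170 (y) x 58 mm high; dark apron on its -x (robot) side, to x = -110 mm, 30 mm high, with a patch of the wanted colour in front of each wheel. Origin: centre of underside; +x away from the robot, +y left, z up. Three wheels side by side stick out of its top at x = 0, y = +46, 0, -46 mm. Wheels and bank stand at most 20 N.
- bank_top (a point): point fixed to the bank over x = 0, y = 0, 94 mm above the bench: the HIGHEST possible level of the upper tooth tops at rest. Each wheel is clamped at its own height, 0 to 13 mm lower; this is not reported: find it by feel for every wheel, e.g. touch the upward flat lightly with the shut fingers. Pressed down, a wheel gives up to 2.5 mm on a cushion (3 N to start, 12 N at its stop).
- wheel_nominal (a point): point on the middle wheel's axis if clamped at its highest, 60 mm above the bench. Every wheel: axis along the bank's y, 24 mm wide, 74 mm across 8 round-topped teeth (6 mm thick, centre line at radius 34 mm). At rest two upper teeth stand at x = -13 and +13 mm, tops level, 20 mm free between them. Push a tooth sideways with the tip 3 to 5 mm below the tops: higher slips over, lower jams.
- digit_flats (a point): point 29 mm above wheel_nominal: centre of the upward flat, 5.4 mm below the tooth tops. The flat facing up is the digit shown: 0 black, 1 brown, 2 red, 3 orange, 4 yellow, 5 green, 6 blue, 7 violet. A spring detent (5 N at a tooth) holds each digit; pushed past half-way (tooth at the top, 13 mm of travel) it snaps on, before that back. A wheel may start balanced half-way.
- wheel_left (a joint): turn of the left (+y) selector wheel as seen from the robot, at y = +46 mm of the bank. Value = digit x 0.785 rad (pi/4), digits 0 to 7, stops just beyond 0 and 7. Upper teeth moved away from the robot (+x of the bank) raise it, towards the robot lower it.
- wheel_mid (a joint): turn of the middle selector wheel as seen from the robot, at y = 0 mm of the bank. Value = digit x 0.785 rad (pi/4), digits 0 to 7, stops just beyond 0 and 7. Upper teeth moved away from the robot (+x of the bank) raise it, towards the robot lower it.
- wheel_right (a joint): turn of the right (-y) selector wheel as seen from the robot, at y = -46 mm of the bank. Value = digit x 0.785 rad (pi/4), digits 0 to 7, stops just beyond 0 and 7. Upper teeth moved away from the robot (+x of the bank) raise it, towards the robot lower it.
- load (a joint): travel of the green load button: 0 out, 0.006 m fully in; springs back; about 5 N to push it fully in, with a rigid stop behind
- load_top (a point): centre of the top of the green load button (28 mm across, pushed straight down), on a grey box 90 x 90 x 45 mm; its top stands 67 mm above the bench. The green and red boxes stand either side of the bank and may have changed places.
- stop (a joint): travel of the red stop button: 0 out; leave alone
- stop_top (a point): centre of the top of the red stop button, on a yellow box of the same size; its top stands 67 mm above the bench; leave alone
- glue: white plastic glue bottle, 44 mm across, 130 mm tall, standing; bystander, leave alone; origin at the centre of its underside
- tape: roll of paper tape lying flat, 90 mm across, 24 mm high; bystander, leave alone; origin at the centre of its underside
- offcut: light wood offcut, 85 x 50 x 18 mm; bystander, leave alone; origin at the centre of its underside
- veneers: dark wood board, 160 x 100 x 12 mm; bystander, leave alone; origin at the centre of its underside
- brush: brush lying flat; bystander, leave alone; origin at the centre of its underside (axis of lying length x)
- jar: amber glass jar, 60 mm across, 70 mm tall; bystander, leave alone; origin at the centre of its underside
- cup: blue cup, 72 mm across, 85 mm tall; bystander, leave alone; origin at the centre of its underside
There are look-alikes about, which are no part of the job. What is shaped like the part that bears load but turquoise is not meant.

How it is judged (in metres and radians):
On the way, in this order (a step that is already met when the one before it is completed fails the run):
1. all three wheels rest at 5-2-4 (value of joint wheel_left between 3.807 and 4.047 rad and value of joint wheel_mid between 1.4508 and 1.6908 rad and value of joint wheel_right between 3.0216 and 3.2616 rad), for 0.2 s.
2. the green load button is pushed fully in (value of joint load above 0.0045 m), for 0.05 s.
At the end, for the whole second after the job is handed in: the left, middle and right wheels rest within 0.12 rad of digits 5, 2 and 4 (3.927, 1.571 and 3.142 rad), and the load button has been pushed in by more than 4.5 mm after that and has come back out to less than 1.5 mm (all of step 1 and value of joint load below 0.0015 m and velocity of joint wheel_left between -0.1 and 0.1 rad/s and velocity of joint wheel_mid between -0.1 and 0.1 rad/s and velocity of joint wheel_right between -0.1 and 0.1 rad/s); the robot touches nothing.
It fails at once if a wheel or the bank is pushed with more than 20 N (contact force between any of the fingers, the arm and bank above 20 N).
It fails at once if the load button is pressed by more than 3 mm while a wheel is not at its digit (value of joint load above 0.003 m and not (value of joint wheel_left between 3.807 and 4.047 rad and value of joint wheel_mid between 1.4508 and 1.6908 rad and value of joint wheel_right between 3.0216 and 3.2616 rad)).
It fails at once if the red stop button is pressed by more than 2 mm (value of joint stop above 0.002 m).
It fails at once if a bystander is moved by more than 20 mm (distance of any of glue, tape, offcut, veneers, brush, jar, cup from where it was at the start of the episode above 0.02 m).
It also fails if it takes over 72 s, if anything falls off the work surface, if the arm or the gripper's body presses on something with over 40 N, if the wrist force passes 120 N, or if a joint passes its speed limit or range.

## Working session

There is one attempt and no reset: what is moved stays moved. The work goes in short steps, Python scripts to look and compute and a tool call to move; the robot and the scene stay as the last step left them, time stands still between calls to the robot, and variables do not carry over. Pictures are saved under pics/ and viewed, at most 10 in all, crops included, and the job is handed in when it is done.

Besides the shell and the picture viewer there is one more tool, called after "Call:" by a JSON object that holds its "method" and its "body". servo_tool: Moves the arm, as the interface text tells. Its arguments: {"type":"object","properties":{"moves":{"type":"array","items":{"type":"array","items":{"type":"number"}}},"claw":{"type":"number"},"force":{"type":"number"}},"required":["moves"]}

```bash
mkdir -p pics
python3 - <<'E'
from workcell import *
import cv2
for n in("scene","top"):
    cv2.imwrite(f"pics/{n}0.png",cv2.cvtColor(camera(n),cv2.COLOR_RGB2BGR)); print(n,get_calibration(n))
o=get_obs();print(o)
E
```

```text
scene {'fx': 405.5300009088658, 'fy': 405.5300009088658, 'cx': 319.7029086845183, 'cy': 200.1506685898168, 'rvec': array([ 1.50719041,  2.24728378, -0.70840991]), 'tvec': array([ 0.22109066, -0.34085164,  1.29160419])}
top {'fx': 459.0885933494965, 'fy': 459.0885933494965, 'cx': 319.60594478894467, 'cy': 205.44281847254663, 'rvec': array([ 2.10997455, -2.12749017,  0.20485638]), 'tvec': array([-0.00130111,  0.55864405,  1.05197708])}
{'time': 0.1, 'q': array([ 6.76664840e+01,  5.00995475e+00,  1.00379198e+01,  9.51001208e+01,
       -2.75280562e-03,  9.00004565e+01]), 'qd': array([-0.10573161, -0.21570069, -0.00291156,  0.02812888, -0.01984899,
        0.11879166]), 'joint_efforts': array([-1.55935459e-04, -5.21560478e+01,  4.65655625e+01,  1.60306692e-02,
        3.55093150e-06, -6.78887773e-06]), 'ee_pos': array([0.20892987, 0.50854003, 0.2306251 ]), 'tcp_rot': array([-1.79927844e+02,  2.75337834e-03,  1.57666031e+02]), 'wrist_force': array([-1.03851636,  0.01678056, -0.88402171]), 'torque': array([-0.04622679, -0.04384565,  0.01405424]), 'grasp_force': 0.0, 'opening': 0.0853393887597}
```

View pics/scene0.png

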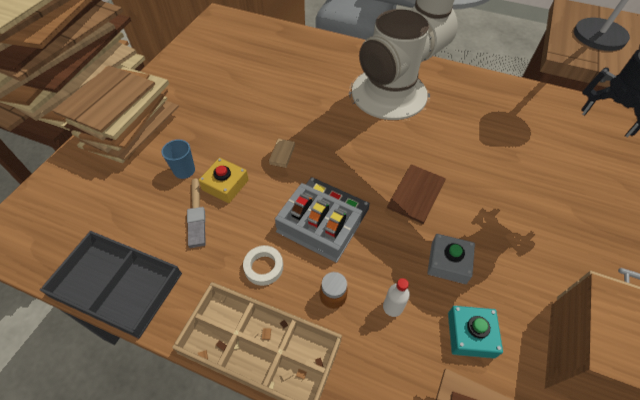

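View pics/top0.png

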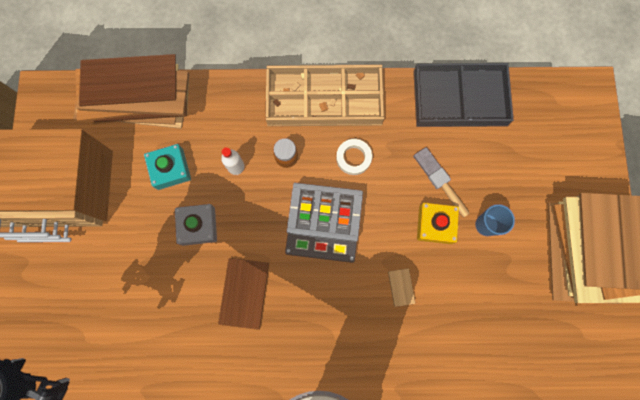

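Scene: bank with apron at top-view (323,220). Things that could be taken for load: green on grey box at (193,222), and green on turquoise box at (164,163), a decoy. The red stop on yellow is at (441,221). I choose the grey box and check it in a close crop.

Run:
```python
import cv2,numpy as np
t=cv2.imread("pics/top0.png")
def c(i,x0,x1,y0,y1,s):return cv2.resize(i[y0:y1,x0:x1],None,fx=s,fy=s,interpolation=cv2.INTER_CUBIC)
a=c(t,280,370,177,267,6)
b=c(t,170,220,200,250,5)
out=np.zeros((540,790,3),np.uint8);out[:540,:540]=a;out[:250,540:790]=b
cv2.imwrite("pics/crop1.png",out)
```

```text
(no output)
```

View pics/crop1.png

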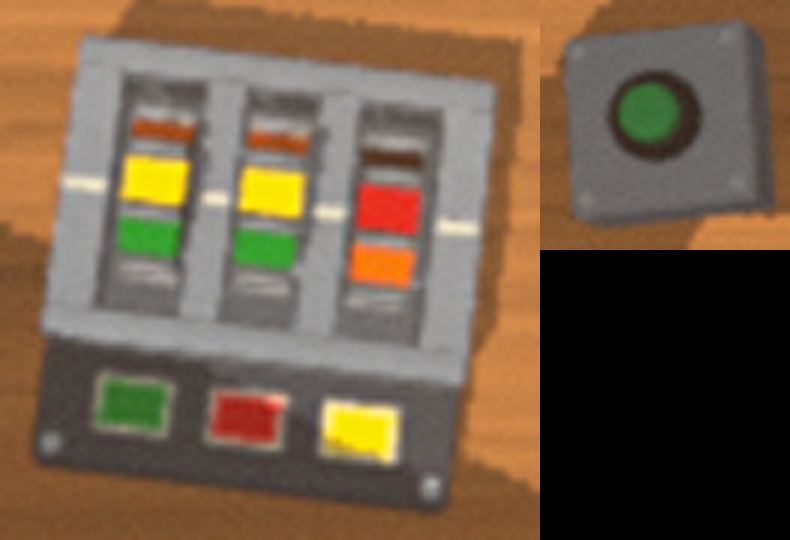

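Wheels now show 4-4-2: yellow at crop (155,181) and (273,192), red at (388,208). They sit in line with the white index marks, so they are at rest. The patches are green, red and yellow, so I need left +1, mid −2 and right +2. The close crop confirms the green button on the grey box at crop (650,113).

```bash
cat > h.py <<'E'
from workcell import *
import numpy as np,cv2
from scipy.optimize import least_squares
def proj(n,P):
    c=get_calibration(n);K=np.array([[c['fx'],0,c['cx']],[0,c['fy'],c['cy']],[0,0,1]])
    return cv2.projectPoints(np.array(P,float).reshape(-1,1,3),c['rvec'],c['tvec'],K,None)[0][:,0]
def w(p,P):
    c,s=np.cos(p[2]),np.sin(p[2]);P=np.array(P,float)
    return np.c_[p[0]+c*P[:,0]-s*P[:,1],p[1]+s*P[:,0]+c*P[:,1],P[:,2]]
def ray(n,uv,z):
    return least_squares(lambda q:(proj(n,[[q[0],q[1],z]])[0]-uv),[.5,0]).x
E
python3 - <<'E'
from h import *
u=np.array([[83,38],[497,87],[45,332],[462,382],[37,462],[442,510],[215,198],[329,211]],float)
px=(u+.5)/6-.5+[280,177]
P=np.array([[65,85,58],[65,-85,58],[-65,85,58],[-65,-85,58],[-110,85,30],[-110,-85,30],[0,23,58],[0,-23,58]])/1000
r=least_squares(lambda p:(proj("top",w(p,P))-px).ravel(),[.5,0,0]);print(r.x,np.degrees(r.x[2]));print(r.fun.reshape(-1,2).round(1))
print("cam",[ -cv2.Rodrigues(get_calibration(n)['rvec'])[0].T@get_calibration(n)['tvec'] for n in("top","scene")])
W=w(r.x,[[0,.046,.089],[0,0,.089],[0,-.046,.089]]);print(W,((proj("top",W)-[280,177]+.5)*6))
print("scene",proj("scene",w(r.x,P)))
b=(np.array([650-540,113])+.5)/5-.5+[170,200];print("load",ray("top",b,.067),proj("scene",[[*ray("top",b,.067),.067]]))
print(ray("top",(441,221),.067))
for n,uv in dict(glue=(228,160),jar=(285,148),tape=(354,156)).items(): print(n,ray("top",uv,0.07))
E
```

```text
[ 0.54428315 -0.01844816 -0.12855639] -7.365738783091913
[[-0.1 -2.2]
 [ 0.5 -2.2]
 [-1.   1.6]
 [ 0.7  1.8]
 [-1.3 -0.2]
 [ 1.2  0.3]
 [-0.1  0.3]
 [-0.   0.4]]
cam [array([ 0.34509209, -0.00661731,  1.14000364]), array([1.03342132, 0.17672646, 0.85680245])]
[[ 0.55018046  0.02717225  0.089     ]
 [ 0.54428315 -0.01844816  0.089     ]
 [ 0.53838583 -0.06406857  0.089     ]] [[155.49401234 178.48250944]
 [272.99636503 192.40957616]
 [390.75536218 206.36706189]]
scene [[338.06584796 250.35193862]
 [273.83593986 218.27895292]
 [363.75426567 208.23681108]
 [302.47616986 180.22002052]
 [370.59993959 201.55997693]
 [311.65229541 175.04974307]
 [327.75664082 217.28645828]
 [310.79331781 209.18941215]]
load [0.51829488 0.29731855] [[456.04539672 247.44804449]]
[ 0.51620786 -0.29269449]
glue [0.66967666 0.2151803 ]
jar [0.69885456 0.07721052]
tape [ 0.67709992 -0.09036278]
```

Careful with the scale: shifts go in shares of 60 cm and turns go in shares of pi rad. That gives: -52.7 cm / 60 = -0.8783, 33.5 cm / 60 = 0.5583, -1.311 rad / 3.1416 = -0.4173.

Call:
{"method": "servo_tool", "body": {"moves": [[0.5583,-0.8783,0,-0.4173],[0.5583,-0.8783,0,-0.4173],[0.5583,-0.8783,0,-0.4173],[0.5583,-0.8783,0,-0.4173],[0.5583,-0.8783,0,-0.4173],[0.5583,-0.8783,0,-0.4173],[0.5583,-0.8783,0,-0.4173],[0.5583,-0.8783,0,-0.4173],[0.5583,-0.8783,0,-0.4173],[0.5583,-0.8783,0,-0.4173],[0.5583,-0.8783,0,-0.4173],[0.5583,-0.8783,0,-0.4173],[0.5583,-0.8783,0,-0.4173],[0.5583,-0.8783,0,-0.4173],[0.5583,-0.8783,0,-0.4173],[0.5583,-0.8783,0,-0.4173],[0.5583,-0.8783,0,-0.4173],[0.5583,-0.8783,-0.0333,-0.4173],[0.5583,-0.8783,-0.0333,-0.4173],[0.5583,-0.8783,-0.0333,-0.4173]], "claw": 1}}

```text
time: 1.77
ee_pos: [0.543, -0.0174, 0.2107]
tcp_rot: [-179.9, 0.0, 82.6]
wrist_force: [-0.1, 0.7, 0.2]
opening: 0.0
grasp_force: 0.0
```

```bash
cat >> h.py <<'E'
from scipy.spatial.transform import Rotation as R
def wp(P,o,c):
    T=np.eye(4);T[:3,:3]=R.from_euler('xyz',o['tcp_rot'],degrees=True).as_matrix();T[:3,3]=o['ee_pos']
    M=np.linalg.inv(T@c['tool_from_camera']);q=np.array(P,float)@M[:3,:3].T+M[:3,3]
    return q[:,:2]/q[:,2:]*[c['fx'],c['fy']]+[c['cx'],c['cy']]
E
python3 - <<'E'
from h import *
o=get_obs();c=get_calibration("wrist");cv2.imwrite("pics/w1.png",cv2.cvtColor(camera("wrist"),cv2.COLOR_RGB2BGR))
print(o['ee_pos'],o['tcp_rot'],o['wrist_force'],o['q'],o['time'],c)
p=[.5443,-.0184,-.1286]
print(wp(w(p,[[0,.046,.089],[0,0,.089],[0,-.046,.089],[-.065,.085,.058],[-.065,-.085,.058],[0,.023,.058],[0,-.023,.058]]),o,c).round())
print(wp([o['ee_pos']],o,c))
E
```

```text
[ 0.54304497 -0.017408    0.21073299] [-1.79885669e+02  4.90221197e-03  8.26126526e+01] [-0.0740285   0.70414955  0.1975354 ] [-1.83929957e+00  3.78027854e+00  6.51881924e+00  9.28528098e+01
  6.17429869e-03  9.55480466e+01] 1.7667 {'fx': 333.4874475333042, 'fy': 333.4874475333042, 'cx': 319.8590556713179, 'cy': 196.55248851723337, 'tool_from_camera': array([[ 1.24403339e-04, -9.47214462e-01, -3.20600603e-01,
         8.26413517e-02],
       [ 9.99999956e-01,  3.20511706e-05,  2.93336944e-04,
        -2.32597255e-04],
       [-2.67577371e-04, -3.20600626e-01,  9.47214425e-01,
        -1.42809713e-01],
       [ 0.00000000e+00,  0.00000000e+00,  0.00000000e+00,
         1.00000000e+00]])}
[[322. 134.]
 [322. 190.]
 [322. 240.]
 [244.  82.]
 [257. 261.]
 [322. 155.]
 [322. 203.]]
[[320.23859247 263.54052364]]
```

View pics/w1.png

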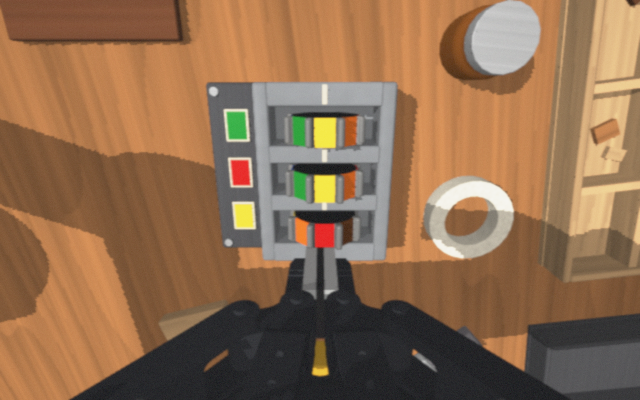

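The wrist view shows the wheels at (325,132), (325,187) and (325,233), digits 4-4-2. The shut fingertips are about 33 px (16 mm) thick along bank x, and the index marks are at u≈324. I'll enlarge this to refine the pose.

Run:
```python
import cv2
t=cv2.imread("pics/w1.png")[75:265,205:405]
cv2.imwrite("pics/crop2.png",cv2.resize(t,None,fx=4,fy=3,interpolation=cv2.INTER_CUBIC)[:570])
```

```text
(no output)
```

View pics/crop2.png

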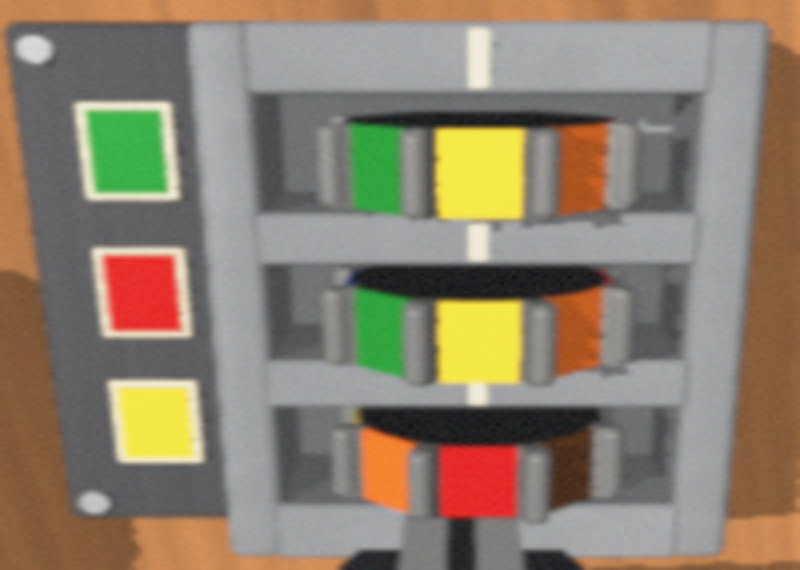

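Run:
```python
from h import *
c=get_calibration("wrist");o=dict(ee_pos=np.array([ 0.54304497,-0.017408,0.21073299]),tcp_rot=np.array([-179.885669,.0049,82.6126526]))
px=lambda a:(np.array(a,float)+.5)/[4,3]-.5+[205,75]
fl=[(402,555,127,219),(402,554,299,384),(407,551,446,516)]
def res(p):
    r=[]
    for (a,b,t,d),y,dh in zip(fl,(.046,0,-.046),p[3:6]):
        z=.094-dh
        q=wp(w(p,[[-.016,y,z-.003],[.016,y,z-.003],[0,y+.012,z-.0054],[0,y-.012,z-.0054]]),o,c)
        r+=[q[0,0]-px((a,0))[0],q[1,0]-px((b,0))[0],q[2,1]-px((0,t))[1],q[3,1]-px((0,d))[1]]
    q=wp(w(p,[[0,.075,.058],[0,.023,.058],[0,-.023,.058],[-.065,.085,.058],[.065,.085,.058],[-.065,-.085,.058],[.065,-.085,.058]]),o,c)
    r+=list(q[:3,0]-px((479,0))[0])
    ob=px([(190,25),(767,25),(232,553),(722,553)])
    r+=list((q[3:]-ob).ravel()*.5)
    return np.array(r)
s=least_squares(res,[.545,-.018,-.1286,.005,.005,.005]);print(s.x.round(4));print(s.fun.round(1))
```

```text
[ 0.5463 -0.019  -0.1262  0.0102  0.0031  0.0096]
[-0.4  0.8  0.4 -0.6  0.1  0.5  0.6 -0.5  0.1 -0.3 -0.4  0.4 -0.2 -0.3
 -0.4 -2.7 -0.3  2.7 -0.6 -1.8  1.3  1.9  1.2]
```

Converted, -11.5 cm / 60 = -0.1917, 4.7 cm / 60 = 0.0783.

Call:
{"method": "servo_tool", "body": {"moves": [[-0.0133,0.0783,-0.0667,0],[-0.0133,0.0783,-0.1333,0],[-0.0133,0.0783,-0.1833,0],[-0.0133,0.0783,-0.1917,0],[-0.0133,0.0783,-0.1917,0],[-0.0133,0.0783,-0.1917,0],[-0.0133,0.0783,-0.1917,0]]}}

```text
time: 2.4
ee_pos: [0.5376, 0.0286, 0.0996]
tcp_rot: [179.8, -0.0, 82.5]
wrist_force: [-0.7, -0.6, 0.9]
opening: -0.0003
grasp_force: 0.0
```

Converted, -0.5 cm / 60 = -0.0083, -0.3 cm / 60 = -0.005.

Call:
{"method": "servo_tool", "body": {"moves": [[-0.0017,0,-0.005,0],[-0.0017,0,-0.0083,0],[-0.0017,0,-0.0083,0],[-0.0017,0,-0.0083,0],[-0.0017,0,-0.0083,0]]}}

```text
time: 2.82
ee_pos: [0.5351, 0.0286, 0.0915]
tcp_rot: [180.0, -0.0, 82.5]
wrist_force: [-0.4, 0.5, -0.5]
opening: -0.0002
grasp_force: 0.0
```

Converted, -0.3 cm / 60 = -0.005, -0.2 cm / 60 = -0.0033.

Call:
{"method": "servo_tool", "body": {"moves": [[0,0,-0.0017,0],[0,0,-0.0033,0],[0,0,-0.005,0],[0,0,-0.005,0],[0,0,-0.005,0],[0,0,-0.005,0]]}}

```text
time: 3.32
ee_pos: [0.535, 0.0287, 0.0882]
tcp_rot: [-180.0, 0.0, 82.6]
wrist_force: [-0.3, 0.2, 0.3]
opening: 0.0001
grasp_force: 0.0
```

Converted, -0.2 cm / 60 = -0.0033, -0.1 cm / 60 = -0.0017.

Call:
{"method": "servo_tool", "body": {"moves": [[0,0,-0.0017,0],[0,0,-0.0033,0],[0,0,-0.0033,0],[0,0,-0.0033,0],[0,0,-0.0033,0]]}}

```text
time: 3.73
ee_pos: [0.5351, 0.0288, 0.087]
tcp_rot: [180.0, -0.0, 82.6]
wrist_force: [-2.7, -0.9, 6.6]
opening: -0.0003
grasp_force: 3.1
```

Converted, -1.29 cm / 60 = -0.0215, 1 cm / 60 = 0.0167.

Call:
{"method": "servo_tool", "body": {"moves": [[0,0,0.0167,0],[-0.0215,0.0027,0.0167,0],[-0.0215,0.0027,0.0167,0],[-0.0215,0.0027,-0.0042,0],[-0.0215,0.0027,-0.0042,0],[-0.0215,0.0027,-0.0042,0],[-0.0215,0.0027,-0.0042,0]]}}

```text
time: 4.32
ee_pos: [0.5221, 0.0303, 0.0832]
tcp_rot: [-179.9, 0.0, 82.5]
wrist_force: [-0.1, -0.3, 0.3]
opening: -0.0
grasp_force: 0.0
```

Converted, 0.8 cm / 60 = 0.0133, 0.6 cm / 60 = 0.01.

Call:
{"method": "servo_tool", "body": {"moves": [[0.0033,-0.0005,0,0],[0.0067,-0.0008,0,0],[0.01,-0.0013,0,0],[0.0133,-0.0017,0,0],[0.0133,-0.0017,0,0],[0.0133,-0.0017,0,0]]}}

```text
time: 4.82
ee_pos: [0.5301, 0.0293, 0.0838]
tcp_rot: [-180.0, 0.0, 82.6]
wrist_force: [-2.1, 0.2, 1.7]
opening: 0.0
grasp_force: 0.8
```

Converted, 0.9 cm / 60 = 0.015, 0.8 cm / 60 = 0.0133.

Call:
{"method": "servo_tool", "body": {"moves": [[0.0033,-0.0005,0,0],[0.0067,-0.0008,0,0],[0.01,-0.0013,0,0],[0.0133,-0.0017,0,0],[0.015,-0.0018,0,0],[0.015,-0.0018,0,0]]}}

```text
time: 5.32
ee_pos: [0.5394, 0.0282, 0.0839]
tcp_rot: [180.0, -0.0, 82.5]
wrist_force: [-1.9, -0.3, 2.3]
opening: -0.0
grasp_force: 1.7
```

Converted, 0.4 cm / 60 = 0.0067, 0.3 cm / 60 = 0.005.

Call:
{"method": "servo_tool", "body": {"moves": [[0.0017,-0.0002,0,0],[0.0033,-0.0005,0,0],[0.005,-0.0007,0,0],[0.0067,-0.0008,0,0],[0.0067,-0.0008,0,0],[0.0067,-0.0008,0,0]]}}

```text
time: 5.82
ee_pos: [0.5436, 0.0277, 0.084]
tcp_rot: [179.9, -0.0, 82.5]
wrist_force: [0.5, 0.5, 3.3]
opening: -0.0
grasp_force: 1.8
```

Converted, 5 cm / 60 = 0.0833, -4.88 cm / 60 = -0.0813.

Call:
{"method": "servo_tool", "body": {"moves": [[0,0,0.0333,0],[0,0,0.0833,0],[0.0327,-0.0813,0.0833,0],[0.0327,-0.0813,0.05,0],[0.0327,-0.0813,0.025,0],[0.0327,-0.0813,0.0217,0],[0.0327,-0.0813,0.0217,0],[0.0327,-0.0813,0.0217,0]]}}

```text
time: 6.48
ee_pos: [0.5626, -0.0208, 0.0971]
tcp_rot: [-180.0, -0.0, 82.6]
wrist_force: [-0.3, -0.1, -0.2]
opening: -0.0
grasp_force: 0.0
```

```bash
cat > col.py <<'E'
from h import *
import sys
a=camera("top");W=w([.545,-.0187,-.127],[[0,y,.084] for y in(.046,0,-.046)]);
for u,v in proj("top",W).round().astype(int): print(u,v,a[v-1:v+2,u-1:u+2].mean((0,1)).round())
cv2.imwrite(sys.argv[1],cv2.cvtColor(camera("wrist"),cv2.COLOR_RGB2BGR))
E
python3 col.py pics/w2.png
```

```text
306 206 [204. 195. 173.]
325 209 [213. 203. 181.]
345 211 [192. 183. 163.]
```

View pics/w2.png

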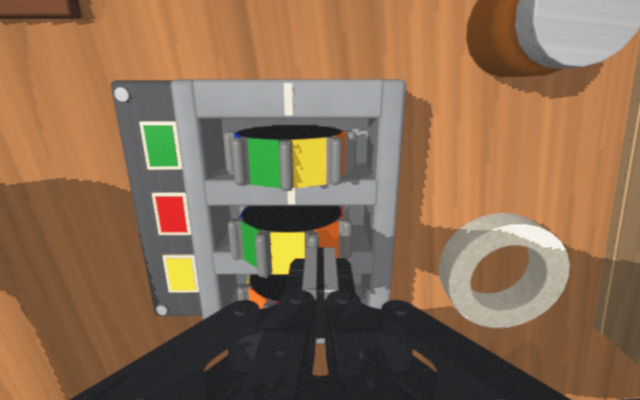

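Wheel left's tooth stands on top at (287,165), balanced half-way between yellow and green. I'll go back and push it a few mm further.

Converted, 4.92 cm / 60 = 0.082, -2.44 cm / 60 = -0.0407.

Call:
{"method": "servo_tool", "body": {"moves": [[0,0,0.05,0],[-0.0407,0.082,0.05,0],[-0.0407,0.082,0.05,0],[-0.0407,0.082,0,0],[-0.0407,0.082,-0.02,0],[-0.0407,0.082,-0.02,0],[-0.0407,0.082,-0.02,0]]}}

```text
time: 7.17
ee_pos: [0.5378, 0.0281, 0.0845]
tcp_rot: [-179.9, 0.0, 82.6]
wrist_force: [-1.0, 0.2, 0.7]
opening: -0.0002
grasp_force: 0.0
```

Converted, 0.9 cm / 60 = 0.015, 0.8 cm / 60 = 0.0133.

Call:
{"method": "servo_tool", "body": {"moves": [[0.0033,-0.0005,0,0],[0.0067,-0.0008,0,0],[0.01,-0.0013,0,0],[0.0133,-0.0017,0,0],[0.015,-0.0018,0,0],[0.015,-0.0018,0,0],[0.015,-0.0018,0,0]]}}

```text
time: 7.75
ee_pos: [0.548, 0.0269, 0.0853]
tcp_rot: [179.9, -0.0, 82.5]
wrist_force: [3.6, -1.5, 2.9]
opening: 0.0001
grasp_force: 1.9
```

Converted, 5 cm / 60 = 0.0833, -4.8 cm / 60 = -0.08.

Call:
{"method": "servo_tool", "body": {"moves": [[0,0,0.05,0],[0,0,0.0833,0],[0.0253,-0.08,0.0833,0],[0.0253,-0.08,0.05,0],[0.0253,-0.08,0.025,0],[0.0253,-0.08,0.0167,0],[0.0253,-0.08,0.0133,0],[0.0253,-0.08,0.0133,0],[0.0253,-0.08,0.0133,0]]}}

```text
time: 8.5
ee_pos: [0.5626, -0.0205, 0.0935]
tcp_rot: [180.0, -0.0, 82.6]
wrist_force: [0.1, -0.3, 0.4]
opening: 0.0003
grasp_force: 0.0
```

Check the left wheel, saving only its colours; no view needed.

```bash
cat > col.py <<'E'
from h import *
# classify wheel flat colours in the wrist view
def cols(ws=((.046,.084),(0,.088),(-.046,.084))):
    o=get_obs();c=get_calibration("wrist");a=camera("wrist")
    for y,z in ws:
        print("y",y,[tuple(int(t) for t in a[v,u]) if 0<=v<400 and 0<=u<640 else None for u,v in wp(w([.5463,-.019,-.1265],[[x/1000,y+.004,z] for x in(-18,-13,-9,-4,0,4,9,13,18)]),o,c).round().astype(int)])
if __name__=="__main__": cols()
E
python3 col.py
```

```text
y 0.046 [(29, 71, 202), (129, 127, 125), (78, 80, 76), (54, 171, 70), (51, 167, 67), (50, 167, 67), (91, 110, 92), (139, 138, 137), (171, 145, 41)]
y 0 [(48, 162, 60), (126, 125, 124), (105, 97, 73), (245, 232, 71), (245, 232, 69), (245, 232, 70), (166, 149, 98), (126, 124, 123), (106, 107, 105)]
y -0.046 [(38, 41, 39), (37, 36, 43), (39, 40, 44), (40, 39, 37), (30, 33, 31), (36, 38, 40), (29, 31, 33), (32, 32, 36), (40, 41, 40)]
```

Converted, -0.2 cm / 60 = -0.0033, -0.1 cm / 60 = -0.0017.

Call:
{"method": "servo_tool", "body": {"moves": [[0,0,-0.0017,0],[0,0,-0.0033,0],[0,0,-0.0033,0],[0,0,-0.0033,0],[0,0,-0.0033,0]]}}

```text
time: 8.97
ee_pos: [0.5629, -0.0207, 0.0914]
tcp_rot: [179.9, -0.0, 82.6]
wrist_force: [0.4, 1.2, 5.1]
opening: -0.0002
grasp_force: 2.5
```

Converted, 1.29 cm / 60 = 0.0215, -0.16 cm / 60 = -0.0027.

Call:
{"method": "servo_tool", "body": {"moves": [[0,0,0.0167,0],[0.0215,-0.0027,0.0167,0],[0.0215,-0.0027,0.0167,0],[0.0215,-0.0027,-0.005,0],[0.0215,-0.0027,-0.005,0],[0.0215,-0.0027,-0.005,0],[0.0215,-0.0027,-0.005,0]]}}

```text
time: 9.55
ee_pos: [0.5747, -0.0225, 0.0872]
tcp_rot: [-179.9, 0.0, 82.5]
wrist_force: [0.2, 0.3, -0.3]
opening: 0.0001
grasp_force: 0.0
```

Call:
{"method": "servo_tool", "body": {"moves": [[-0.005,0.0007,0,0],[-0.01,0.0013,0,0],[-0.0133,0.0017,0,0],[-0.0167,0.0022,0,0],[-0.02,0.0025,0,0],[-0.0233,0.003,0,0],[-0.0233,0.003,0,0],[-0.0233,0.003,0,0]]}}

```text
time: 10.22
ee_pos: [0.5621, -0.0208, 0.0888]
tcp_rot: [179.9, -0.0, 82.6]
wrist_force: [3.4, -0.6, 4.2]
opening: -0.0002
grasp_force: 2.0
```

Converted, -1.2 cm / 60 = -0.02, -1 cm / 60 = -0.0167.

Call:
{"method": "servo_tool", "body": {"moves": [[-0.0033,0.0005,0,0],[-0.0067,0.0008,0,0],[-0.01,0.0013,0,0],[-0.0133,0.0017,0,0],[-0.0167,0.0022,0,0],[-0.02,0.0025,0,0],[-0.02,0.0025,0,0],[-0.02,0.0025,0,0]]}}

```text
time: 10.88
ee_pos: [0.549, -0.0193, 0.0873]
tcp_rot: [-179.9, 0.0, 82.6]
wrist_force: [0.5, -0.7, 0.0]
opening: 0.0
grasp_force: 0.0
```

Converted, 1.5 cm / 60 = 0.025, 1.39 cm / 60 = 0.0232.

Call:
{"method": "servo_tool", "body": {"moves": [[0,0,0.0167,0],[0.0232,-0.003,0.025,0],[0.0232,-0.003,0.0133,0],[0.0232,-0.003,0.0133,0],[0.0232,-0.003,0.0133,0]]}}

```text
time: 11.3
ee_pos: [0.5625, -0.021, 0.0949]
tcp_rot: [-179.9, 0.0, 82.6]
wrist_force: [0.0, 0.5, -0.0]
opening: -0.0003
grasp_force: 0.0
```

```bash
python3 col.py
```

```text
y 0.046 [(29, 70, 203), (131, 131, 126), (75, 90, 76), (48, 165, 64), (53, 168, 66), (53, 167, 66), (79, 100, 79), (137, 135, 133), (171, 145, 40)]
y 0 [(244, 229, 70), (123, 120, 118), (148, 94, 69), (244, 133, 49), (244, 130, 47), (244, 132, 46), (124, 112, 107), (125, 124, 123), (78, 76, 79)]
y -0.046 [(29, 33, 31), (43, 44, 43), (39, 42, 40), (36, 36, 40), (36, 37, 38), (37, 36, 39), (29, 27, 31), (36, 33, 38), (45, 43, 45)]
```

Converted, 1.3 cm / 60 = 0.0217, -0.68 cm / 60 = -0.0113.

Call:
{"method": "servo_tool", "body": {"moves": [[0.0217,-0.0027,0.005,0],[0.0217,-0.0027,0.005,0],[0.0217,-0.0027,-0.0113,0],[0.0217,-0.0027,-0.0113,0],[0.0217,-0.0027,-0.0113,0],[0.0217,-0.0027,-0.0113,0]]}}

```text
time: 11.85
ee_pos: [0.5757, -0.0226, 0.0886]
tcp_rot: [-180.0, 0.0, 82.6]
wrist_force: [-0.8, 0.5, -0.0]
opening: -0.0001
grasp_force: 0.0
```

Converted, -2.6 cm / 60 = -0.0433, -2.4 cm / 60 = -0.04.

Call:
{"method": "servo_tool", "body": {"moves": [[-0.005,0.0007,0,0],[-0.01,0.0013,0,0],[-0.0133,0.0017,0,0],[-0.0167,0.0022,0,0],[-0.02,0.0025,0,0],[-0.0233,0.003,0,0],[-0.0267,0.0033,0,0],[-0.03,0.0038,0,0],[-0.0333,0.0042,0,0],[-0.0367,0.0047,0,0],[-0.04,0.005,0,0],[-0.0433,0.0055,0,0],[-0.0433,0.0055,0,0],[-0.0433,0.0055,0,0]]}}

```text
time: 13.02
ee_pos: [0.55, -0.0193, 0.0887]
tcp_rot: [-180.0, 0.0, 82.6]
wrist_force: [0.3, -0.1, -0.3]
opening: 0.0004
grasp_force: 0.4
```

Call:
{"method": "servo_tool", "body": {"moves": [[0,0,0.0333,0],[0,0,0.0667,0],[-0.044,-0.072,0.0667,0],[-0.044,-0.072,0.05,0],[-0.044,-0.072,0.0167,0],[-0.044,-0.072,0.005,0],[-0.044,-0.072,0.0033,0],[-0.044,-0.072,0.0033,0],[-0.044,-0.072,0.0033,0]]}}

```text
time: 13.77
ee_pos: [0.5243, -0.0623, 0.0916]
tcp_rot: [180.0, -0.0, 82.6]
wrist_force: [0.3, 0.1, 0.2]
opening: 0.0001
grasp_force: 0.0
```

```bash
python3 col.py
```

```text
y 0.046 [(37, 77, 211), (159, 156, 154), (75, 76, 72), (59, 180, 76), (55, 177, 71), (57, 178, 74), (119, 124, 116), (182, 178, 175), (177, 150, 45)]
y 0 [(245, 137, 51), (145, 144, 140), (99, 70, 67), (236, 51, 48), (235, 43, 41), (235, 43, 46), (118, 114, 110), (156, 155, 151), (78, 45, 30)]
y -0.046 [(73, 70, 70), (129, 128, 128), (122, 76, 76), (167, 27, 33), (165, 28, 29), (167, 31, 35), (106, 104, 103), (144, 144, 140), (74, 45, 28)]
```

Left is green and mid is red. Next I feel for the right wheel.

Converted, -0.25 cm / 60 = -0.0042, -0.2 cm / 60 = -0.0033.

Call:
{"method": "servo_tool", "body": {"moves": [[0,0,-0.0017,0],[0,0,-0.0033,0],[0,0,-0.0042,0],[0,0,-0.0042,0],[0,0,-0.0042,0],[0,0,-0.0042,0]]}}

```text
time: 14.32
ee_pos: [0.5239, -0.0626, 0.0885]
tcp_rot: [180.0, 0.0, 82.6]
wrist_force: [-0.0, -0.2, -0.3]
opening: 0.0
grasp_force: 0.0
```

Converted, -0.2 cm / 60 = -0.0033, -0.1 cm / 60 = -0.0017.

Call:
{"method": "servo_tool", "body": {"moves": [[0,0,-0.0017,0],[0,0,-0.0033,0],[0,0,-0.0033,0],[0,0,-0.0033,0],[0,0,-0.0033,0]]}}

```text
time: 14.73
ee_pos: [0.5239, -0.0626, 0.0865]
tcp_rot: [-180.0, -0.0, 82.6]
wrist_force: [-0.6, 0.6, -0.2]
opening: 0.0001
grasp_force: 0.0
```

Converted, -0.2 cm / 60 = -0.0033, -0.1 cm / 60 = -0.0017.

Call:
{"method": "servo_tool", "body": {"moves": [[0,0,-0.0017,0],[0,0,-0.0033,0],[0,0,-0.0033,0],[0,0,-0.0033,0],[0,0,-0.0033,0]]}}

```text
time: 15.15
ee_pos: [0.524, -0.0626, 0.0852]
tcp_rot: [180.0, 0.0, 82.5]
wrist_force: [-1.5, 0.1, 6.0]
opening: -0.0002
grasp_force: 3.2
```

Converted, -1.3 cm / 60 = -0.0217, 1 cm / 60 = 0.0167.

Call:
{"method": "servo_tool", "body": {"moves": [[0,0,0.0167,0],[-0.0217,0.0027,0.0167,0],[-0.0217,0.0027,0.0167,0],[-0.0217,0.0027,-0.0037,0],[-0.0217,0.0027,-0.0037,0],[-0.0217,0.0027,-0.0037,0],[-0.0217,0.0027,-0.0037,0]]}}

```text
time: 15.73
ee_pos: [0.5109, -0.061, 0.0817]
tcp_rot: [-179.9, 0.0, 82.6]
wrist_force: [0.1, 0.4, 0.2]
opening: 0.0002
grasp_force: 0.0
```

Converted, 2.65 cm / 60 = 0.0442, 2.4 cm / 60 = 0.04.

Call:
{"method": "servo_tool", "body": {"moves": [[0.005,-0.0007,0,0],[0.01,-0.0013,0,0],[0.0133,-0.0017,0,0],[0.0167,-0.0022,0,0],[0.02,-0.0025,0,0],[0.0233,-0.003,0,0],[0.0267,-0.0033,0,0],[0.03,-0.0038,0,0],[0.0333,-0.0042,0,0],[0.0367,-0.0047,0,0],[0.04,-0.005,0,0],[0.0442,-0.0055,0,0],[0.0442,-0.0055,0,0],[0.0442,-0.0055,0,0]]}}

```text
time: 16.9
ee_pos: [0.5374, -0.0643, 0.0821]
tcp_rot: [-180.0, 0.0, 82.6]
wrist_force: [0.1, 0.2, 0.3]
opening: -0.0
grasp_force: 0.0
```

Converted, 1.5 cm / 60 = 0.025, -1.4 cm / 60 = -0.0233.

Call:
{"method": "servo_tool", "body": {"moves": [[0,0,0.0167,0],[-0.0233,0.003,0.025,0],[-0.0233,0.003,0.0133,0],[-0.0233,0.003,0.0133,0],[-0.0233,0.003,0.0133,0]]}}

```text
time: 17.32
ee_pos: [0.5234, -0.0625, 0.09]
tcp_rot: [-180.0, 0.0, 82.6]
wrist_force: [-0.0, 0.5, -0.5]
opening: -0.0
grasp_force: 0.0
```

```bash
python3 col.py
```

```text
y 0.046 [(40, 75, 211), (162, 161, 158), (59, 81, 60), (56, 177, 73), (53, 176, 71), (56, 176, 72), (116, 118, 114), (181, 178, 174), (177, 151, 47)]
y 0 [(245, 135, 50), (145, 144, 143), (142, 62, 60), (234, 44, 44), (235, 48, 43), (234, 41, 41), (131, 108, 105), (157, 157, 154), (77, 50, 31)]
y -0.046 [(38, 37, 36), (129, 130, 127), (130, 74, 53), (196, 93, 31), (192, 91, 31), (194, 93, 34), (120, 119, 116), (147, 145, 142), (147, 29, 23)]
```

Right is at 3 (orange), so I repeat the push once.

Converted, -1.25 cm / 60 = -0.0208, -0.8 cm / 60 = -0.0133.

Call:
{"method": "servo_tool", "body": {"moves": [[-0.0208,0.0025,0.005,0],[-0.0208,0.0025,0.005,0],[-0.0208,0.0025,-0.0133,0],[-0.0208,0.0025,-0.0133,0],[-0.0208,0.0025,-0.0133,0],[-0.0208,0.0025,-0.0133,0]]}}

```text
time: 17.87
ee_pos: [0.511, -0.061, 0.0818]
tcp_rot: [-180.0, 0.0, 82.6]
wrist_force: [0.0, 0.3, -0.2]
opening: 0.0002
grasp_force: 0.0
```

Converted, 2.65 cm / 60 = 0.0442, 2.4 cm / 60 = 0.04.

Call:
{"method": "servo_tool", "body": {"moves": [[0.005,-0.0007,0,0],[0.01,-0.0013,0,0],[0.0133,-0.0017,0,0],[0.0167,-0.0022,0,0],[0.02,-0.0025,0,0],[0.0233,-0.003,0,0],[0.0267,-0.0033,0,0],[0.03,-0.0038,0,0],[0.0333,-0.0042,0,0],[0.0367,-0.0047,0,0],[0.04,-0.005,0,0],[0.0442,-0.0055,0,0],[0.0442,-0.0055,0,0],[0.0442,-0.0055,0,0]]}}

```text
time: 19.03
ee_pos: [0.5375, -0.0642, 0.0821]
tcp_rot: [-180.0, -0.0, 82.6]
wrist_force: [-0.3, -0.2, -0.0]
opening: 0.0
grasp_force: 0.0
```

Converted, 11 cm / 60 = 0.1833, 9 cm / 60 = 0.15.

Call:
{"method": "servo_tool", "body": {"moves": [[0,0,0.0333,0],[0,0,0.0833,0],[-0.025,0,0.15,0],[-0.025,0,0.1833,0],[-0.025,0,0.1833,0],[-0.025,0,0.1833,0]]}}

```text
time: 19.53
ee_pos: [0.5229, -0.0643, 0.1937]
tcp_rot: [179.8, 0.0, 82.6]
wrist_force: [0.1, -0.6, -1.9]
opening: 0.0003
grasp_force: 0.0
```

```bash
python3 col.py
python3 - <<'E'
from h import *
a=cv2.cvtColor(camera("wrist"),cv2.COLOR_RGB2BGR);cv2.imwrite("pics/w3.png",a)
t=cv2.cvtColor(camera("scene"),cv2.COLOR_RGB2BGR)[220:280,420:490];cv2.imwrite("pics/ls.png",t)
print(get_obs()['ee_pos'])
E
```

```text
y 0.046 [(37, 75, 209), (148, 147, 143), (71, 96, 70), (60, 178, 75), (57, 174, 72), (56, 175, 72), (99, 117, 99), (158, 156, 153), (174, 149, 44)]
y 0 [(244, 131, 48), (154, 152, 148), (137, 64, 62), (234, 48, 48), (233, 45, 41), (234, 47, 44), (164, 88, 86), (152, 152, 149), (74, 45, 28)]
y -0.046 [(46, 165, 62), (147, 145, 142), (143, 127, 68), (245, 234, 72), (246, 234, 72), (246, 235, 74), (162, 148, 109), (144, 143, 140), (174, 83, 32)]
[ 0.52194779 -0.06418523  0.19087015]
```

View pics/w3.png

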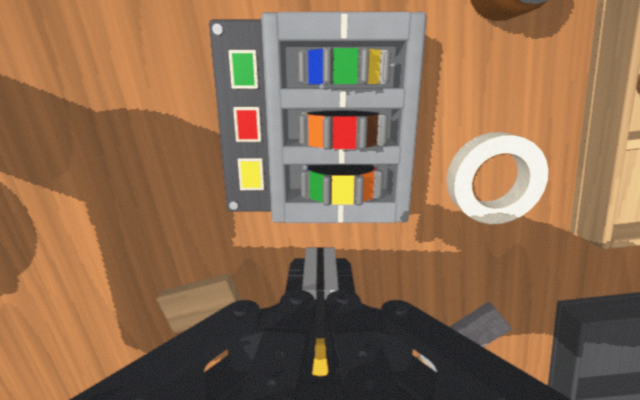

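All three wheels (343,66), (343,131) and (342,190) show green-red-yellow, centred on their marks. I go to the green button on the grey box.

Converted, 36.1 cm / 60 = 0.6017, -9 cm / 60 = -0.15.

Call:
{"method": "servo_tool", "body": {"moves": [[-0.005,0.6017,0,0],[-0.005,0.6017,0,0],[-0.005,0.6017,0,0],[-0.005,0.6017,0,0],[-0.005,0.6017,0,0],[-0.005,0.6017,0,0],[-0.005,0.6017,0,0],[-0.005,0.6017,0,0],[-0.005,0.6017,0,0],[-0.005,0.6017,0,0],[-0.005,0.6017,0,0],[-0.005,0.6017,-0.0333,0],[-0.005,0.6017,-0.0833,0],[-0.005,0.6017,-0.1333,0],[-0.005,0.6017,-0.15,0],[-0.005,0.6017,-0.15,0],[-0.005,0.6017,-0.15,0],[-0.005,0.6017,-0.15,0],[-0.005,0.6017,-0.15,0]]}}

```text
time: 21.27
ee_pos: [0.5203, 0.297, 0.1044]
tcp_rot: [179.9, -0.1, 82.5]
wrist_force: [-0.8, -0.6, 0.2]
opening: -0.0001
grasp_force: 0.0
```

Run:
```python
from h import *
o=get_obs();print(o['ee_pos'],o['time']);a=cv2.cvtColor(camera("top"),cv2.COLOR_RGB2BGR)[190:255,160:230];b=cv2.cvtColor(camera("wrist"),cv2.COLOR_RGB2BGR)
cv2.imwrite("pics/l1.png",np.hstack([cv2.resize(a,(430,400)),cv2.resize(b[:,140:500],(360,400))]))
```

```text
[0.52031768 0.2969582  0.1044268 ] 21.2667
```

View pics/l1.png

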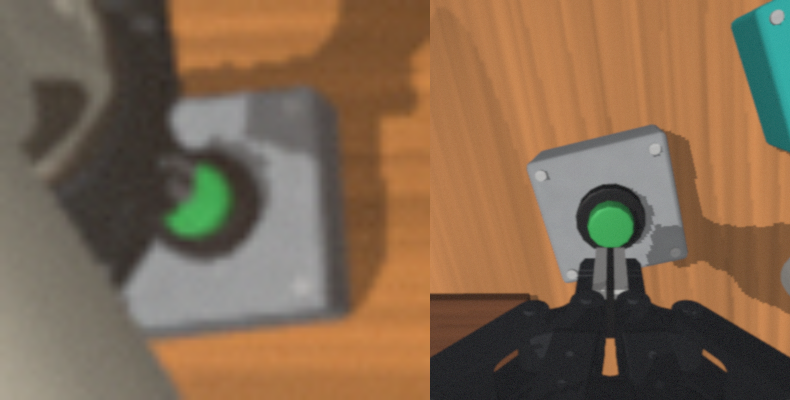

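The button is at composite (611,224), about 4 mm further +y than the tip. I shift and press.

Converted, -4.1 cm / 60 = -0.0683, -3.9 cm / 60 = -0.065.

Call:
{"method": "servo_tool", "body": {"moves": [[0,0.0067,-0.0167,0],[0,0.0067,-0.0333,0],[0,0.0067,-0.05,0],[0,0.0067,-0.0617,0],[0,0.0067,-0.065,0],[0,0.0067,-0.0683,0],[0,0.0067,-0.0683,0],[0,0.0067,-0.0683,0],[0,0.0067,-0.0683,0]]}}

```text
time: 22.12
ee_pos: [0.5191, 0.3007, 0.0616]
tcp_rot: [-180.0, 0.0, 82.6]
wrist_force: [-4.5, -0.8, 4.8]
opening: 0.0002
grasp_force: 2.2
```

Converted, -0.06 cm / 60 = -0.001.

Call:
{"method": "servo_tool", "body": {"moves": [[0,0,-0.001,0],[0,0,-0.001,0],[0,0,-0.001,0]]}}

```text
time: 22.37
ee_pos: [0.5193, 0.3007, 0.061]
tcp_rot: [-180.0, -0.0, 82.6]
wrist_force: [-4.5, -1.1, 6.5]
opening: 0.0005
grasp_force: 3.2
```

Converted, 12 cm / 60 = 0.2, 8 cm / 60 = 0.1333.

Call:
{"method": "servo_tool", "body": {"moves": [[0,0,0.0167,0],[0,0,0.0667,0],[0,0,0.1333,0],[0,0,0.2,0],[0,0,0.2,0],[0,0,0.2,0],[0,0,0.2,0],[0,0,0.2,0],[0,0,0.2,0],[0,0,0.2,0]]}}

```text
time: 23.2
ee_pos: [0.519, 0.3005, 0.1795]
tcp_rot: [-179.9, 0.1, 82.5]
wrist_force: [-0.3, -0.2, -0.4]
opening: 0.0
grasp_force: 0.0
```

Run:
```python
from h import *
o=get_obs();print(o['wrist_force']);a=cv2.cvtColor(camera("top"),cv2.COLOR_RGB2BGR)[177:267,280:370];b=cv2.cvtColor(camera("wrist"),cv2.COLOR_RGB2BGR)
cv2.imwrite("pics/l2.png",np.hstack([cv2.resize(a,(400,400)),cv2.resize(b[:,120:520],(400,400))]))
```

```text
[-0.25900177 -0.19028721 -0.38135051]
```

View pics/l2.png

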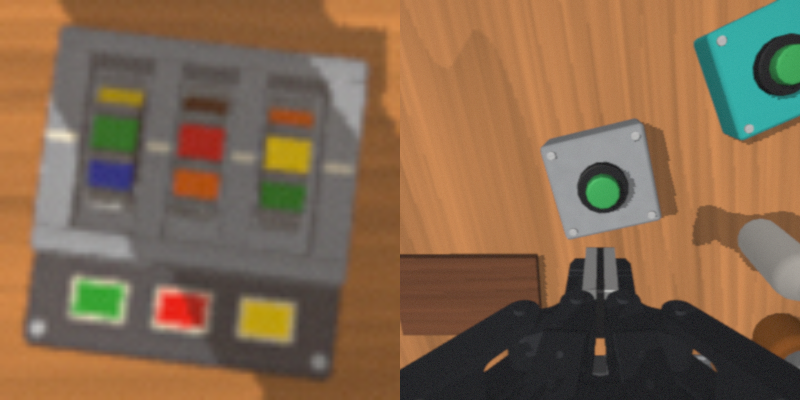

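The wheels show green-red-yellow at (115,133), (200,142) and (288,154), and the load button at (603,190) is back out. I hand the job in.

```bash
python3 -c "
from workcell import *
print(job_done())"
```

```text
the job is handed in; nothing more can be done
None
```

The wheels are set to 5-2-4 (green, red, yellow facing up), and the green load button was pushed about 6 mm (fully) in and came back out; the job is handed in at about 23 s, with no verdict shown.

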